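Read the code on the red culture dish

ROBOT

A 7-joint arm with a two-finger parallel gripper is mounted at the origin on the work surface. World frame = base frame: x ahead of the robot, y to its left, z up, the work surface at z = 0. Lengths are in m, angles in rad, forces in N, time in s.
With the tool pointing down it reaches from about 0.4 to 0.925 m from the base axis. Payload 4.1 kg.
Tool frame: the origin (TCP) lies between the finger pads; the fingertips stand 11 mm ahead of it and the grasp point (between the pads) lies 8 mm behind it (env.nose_length is the distance from the TCP to the fingertips, in m); z points along the fingers, y is the line along which they close (so a half turn about z gives the same grasp; the last joint's range is limited). The gripper opens to 85 mm and grips with 20 to 120 N. Pads are 22 mm wide; open, the fingers measure 114 mm over their backs; the gripper's body (76 mm by 85 mm) begins 54 mm behind the grasp point. The pads swing forward as they close: fully open they stand 13 mm farther back than shut.
Start: joints at [-1.224, 0.398, 0.045, 1.537, -0.019, 1.207, -0.051], TCP at [0.28, 0.587, 0.216] pointing down, gripper open.
Joint ranges: [-2.82, 2.82], [-0.49, 2.23], [-1.37, 1.46], [0, 2.46], [-1.36, 4.5], [0.23, 2], [-2.94, 2.94]. Speed limits (rad/s): [2.57, 2.57, 3.14, 3.14, 3.14, 3.14, 3.14].

INTERFACE

Orientations are given as a unit quaternion [x, y, z, w].
In Python, from station import observe, viewer, env gives the robot as it stands. The module is installed in compiled form; this text tells all that it offers.
- The arm moves only by the tool carry_out, never from a script. Its argument "deltas" is a list of rows, each a list of 7 numbers: the shift along the world's x, y, z in m, then the turn, a rotation vector about the world's x, y, z in degrees, then the opening, from 0 (shut) to 1 (fully open). A call has 1 to 10 rows; each row is the pose to reach, as a shift and turn from the pose commanded when the call began; what a row does not reach only later rows make up. A row lasts 1/8 s, in which the tool goes at most 62.5 mm and 10.7 degrees, less where a joint would pass 70% of its speed; a pose out of reach is approached as far as the arm can. A call with a gripper value outside its range is refused whole. The fingers move at their own pace and stop on an object; "newtons" is the grip in N (left out, the last holds). Time passes only in rows, so rows that repeat a pose let the fingers close. It gives the time, the measured TCP pose, the force, the opening and the grip force at its end, in the units of the state.
- observe(): the state, without advancing time (a new reading comes with each control period).
- viewer.get_image(name): name is "side" or "top" or "wrist"; returns (picture, depth): 480x640x3 uint8, red, green, blue; 480x640 float32, m along the optical axis (not along the pixel's ray), 0 where there is no reading.
- viewer.camera_params(name): a dict with "mtx" (3x3 intrinsics, pixels), "distortion" ([k1, k2, p1, p2, k3] as OpenCV has them; the pictures are not rectified), "origin" and "orientation" of the camera in the world. Camera axes: x right, y down, z forward; pixel columns grow to the right and rows downward; lengths in m; the calibration is good to about 2 mm. A picture is of the moment at which its call begins: read the wrist's pose just before it. camera_params takes no time and is no camera call; for the wrist camera it gives the pose at the moment of the call.
- env.hand_in(): hands the job in; it is judged then, once.
The state is a dict: "time_s": time; "joint_pos": joint angles; "qvel": joint speeds; "tau": joint torques, N m; "tcp_pos": TCP position; "tool_rot": TCP orientation; "force": force on the tool from outside, world axes, zero at the start; "wrist_torque": the same for the moment, N m; "grip_width": finger opening in m; "gripper_force": force on a finger pad.
Only numpy, scipy, OpenCV 4.12 (cv2) and the standard library are available. Lean on these libraries where they do the work, as an engineer would, in place of code of your own. Each camera call takes 0.05 s, during which the arm holds its last target. There are 200 camera calls.

TASK

Take the handheld code reader from its green cradle and aim it at the square code label in the middle of the red-lidded dish: lens pointing straight down, about 5 cm above the label, held still for two seconds. Do not read the blue dish and do not shift either dish. Then lay the reader back in its cradle the same way round as you found it, and let go.

Things in the scene. Friction and masses are not known exactly. Their poses are not given: they have to be found in the camera images.
- reader: White code reader, 0.18 kg, lying level (all in mm): handle 34 wide (y), 34 high, at x -165 to -17, z 28 to 62; then a head 46 wide to x 23, z 66, with a black nose down, 38 mm across. Origin: red lens at the nose's lower end, 17 above table in the cradle; z up (lens looks along -z), x forward, away from the handle. Black grip sleeve 58 long, centre x -75, near the centre of mass: grip from above, across y.
- cradle: Green fixed cradle: base 126 x 90 x 8 mm, two saddles 10 thick, 76 wide at x -42 and 42. The handle lies on them at z 45, between prongs up to z 60, 52 mm apart (9 mm play each side); 74 mm free between saddles for fingers. Origin: on the table below the sleeve's middle; z up, x along the handle. The reader lies with x along this x, nose past the +x saddle, lens near (75, 0, 17) mm here.
- red_dish: Closed culture dish with a red lid, loose, 90 mm across, 16 mm high, 60 g, with a 34 mm square white label bearing a black square code in the middle of the lid. Origin: centre of the underside, on the table; z up. The label is 16 mm above the origin. This is the dish to read.
- blue_dish: The same dish with a blue lid: not to be read or shifted. (A third dish with a green lid, not listed, stands at the back.)

How it is judged:
By the outcome, as a careful person would: the job done as asked, in the order asked, and still so for the second after the job is handed in, with the robot touching nothing.
It also fails if it takes over 58 s, if anything falls off the work surface, if the arm or the gripper's body presses on something with over 40 N, if the wrist force passes 120 N, or if a joint passes its speed limit or range.

## Working session

There is one attempt and no reset: what is moved stays moved. The work goes in short steps, Python scripts to look and compute and a tool call to move; the robot and the scene stay as the last step left them, time stands still between calls to the robot, and variables do not carry over. Pictures are saved under pics/ and viewed, at most 10 in all, crops included, and the job is handed in when it is done.

Besides the shell and the picture viewer there is one more tool, called after "Emit:" by a JSON object that holds its "method" and its "body". carry_out: Moves the arm, as the interface text tells. Its arguments: {"type":"object","properties":{"deltas":{"type":"array","items":{"type":"array","items":{"type":"number"}}},"newtons":{"type":"number"}},"required":["deltas"]}

```bash
mkdir -p pics; cat > h.py <<'E'
import numpy as np, cv2
from scipy.spatial.transform import Rotation as R
from station import observe, viewer, env
def grab(n,f=None):
    p=viewer.camera_params(n); im,d=viewer.get_image(n)
    if f: cv2.imwrite('pics/'+f,im[:,:,::-1])
    return im,d,p
def rot(p):
    o=np.array(p['orientation'],float); return R.from_quat(o).as_matrix() if o.size==4 else o.reshape(3,3)
def ray(p,uv):
    q=cv2.undistortPoints(np.array(uv,float).reshape(-1,1,2),np.array(p['mtx'],float),np.array(p['distortion'],float))[:,0]
    return np.c_[q,np.ones(len(q))]@rot(p).T
def onz(p,uv,z):
    r=ray(p,uv); o=np.array(p['origin']); return o+r*((z-o[2])/r[:,2])[:,None]
E
python3 - <<'E'
from h import *
s=observe(); print(s)
for n in('top','side'):
    im,d,p=grab(n,n+'1.png'); print(n,p['origin'],p['orientation'],p['mtx'])
E
```

```text
{'time_s': 0.0, 'joint_pos': array([-1.22400335,  0.39920412,  0.04503841,  1.53787663, -0.01871584,
        1.20690257, -0.05068396]), 'qvel': array([-4.11248461e-05, -6.49953815e-04, -2.16739287e-03, -6.11311287e-04,
       -6.77486101e-04,  7.71935155e-04,  1.07330151e-03]), 'tau': array([ 2.11441311e-04, -4.75136912e+01,  1.36505708e+00, -2.54217786e+01,
        1.17039509e-02,  9.67759086e-03,  1.83727730e-05]), 'tcp_pos': array([0.27995637, 0.5858844 , 0.21495725]), 'tool_rot': array([ 2.20997564e-01,  9.75273863e-01, -9.71869146e-04, -1.56940471e-04]), 'force': array([ 0.27601641, -0.08078483,  0.64375246]), 'wrist_torque': array([-0.01211306, -0.00317524,  0.03390899]), 'gripper_force': 0.0, 'grip_width': 0.08540571515053917}
top [0.41652084 0.02269669 0.77976044] [-0.69268131  0.71332208 -0.07634594  0.07440098] [[520.43213173   0.         314.98316996]
 [  0.         520.43213173 237.89841931]
 [  0.           0.           1.        ]]
side [0.38251624 0.60154037 0.47725202] [-0.14210131  0.87583711 -0.4570306   0.06196462] [[487.06357331   0.         325.59646599]
 [  0.         487.06357331 237.94575057]
 [  0.           0.           1.        ]]
```

View pics/top1.png

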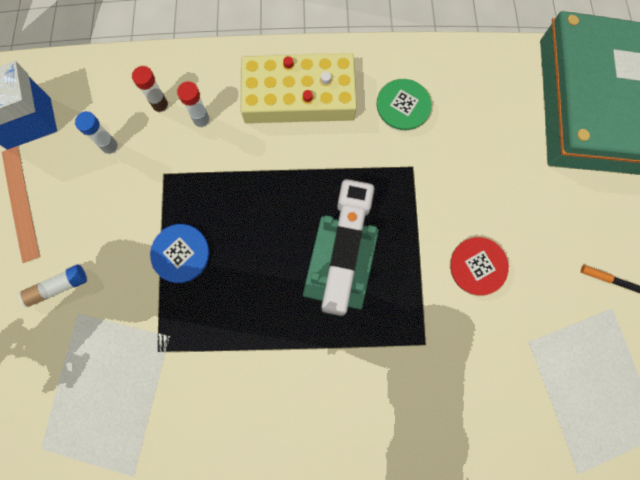

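View pics/side1.png

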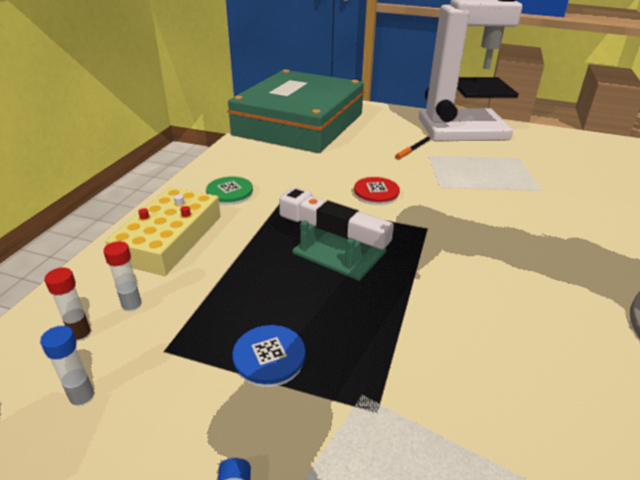

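The top view shows the reader in its cradle, tail at about (337,305) and head at (356,195). The red dish is at (480,265), the blue at (180,253). The side view agrees, and the arm stands clear.

```bash
cat > m.py <<'E'
from h import *
def dish(im,p,z=0.016):
    hsv=cv2.cvtColor(im,cv2.COLOR_RGB2HSV)
    m=(((hsv[...,0]<8)|(hsv[...,0]>172))&(hsv[...,1]>150)&(hsv[...,2]>80)).astype(np.uint8)
    c=max(cv2.findContours(m,cv2.RETR_EXTERNAL,cv2.CHAIN_APPROX_NONE)[0],key=cv2.contourArea)
    w=onz(p,c[:,0,:],z)[:,:2].astype(np.float32)
    (x,y),r=cv2.minEnclosingCircle(w); print('dish enclosing',x,y,r,'ellipse',cv2.fitEllipse(w*1000))
    return x,y
E
python3 - <<'E'
from m import *
im,d,p=grab('top')
dish(im,p)
v,u=np.mgrid[:480,:640]; uv=np.c_[u.ravel(),v.ravel()]
P=np.array(p['origin'])+ray(p,uv)*d.reshape(-1,1)
roi=((u>290)&(u<390)&(v>165)&(v<330)).ravel()
print('table z',np.median(P[((u>500)&(u<530)&(v>330)&(v<400)).ravel(),2]))
g=im.reshape(-1,3).astype(int)
white=(g.min(1)>120)&roi; 
W=P[white]; print('white n',len(W),'z pct',np.percentile(W[:,2],[5,50,95]))
body=roi&(P[:,2]>.050)&(P[:,2]<.075)
B=P[body][:,:2]; box=cv2.minAreaRect((B*1000).astype(np.float32)); print('body',box)
# axis from handle top slices
H=P[roi&(P[:,2]>.056)&(P[:,2]<.0645)]
c=H[:,:2].mean(0); a=np.linalg.svd(H[:,:2]-c,full_matrices=False)[2][0]; a*=np.sign(a[0]); n=np.array([-a[1],a[0]])
t=(H[:,:2]-c)@a
print('axis deg',np.degrees(np.arctan2(a[1],a[0])),'c',c,'t',t.min(),t.max())
Wt=(P[roi&(P[:,2]>.05)][:,:2]-c)@a; wc=white[roi&(P[:,2]>.05)]
Pz=P[roi&(P[:,2]>.05)][:,2]; Ns=(P[roi&(P[:,2]>.05)][:,:2]-c)@n
for lo in np.arange(-.11,.12,.006):
    k=(Wt>=lo)&(Wt<lo+.006)
    if k.sum(): print('%.3f n%d white %.2f z %.3f mid %.4f w %.4f'%(lo,k.sum(),wc[k].mean(),np.median(Pz[k]),(Ns[k].min()+Ns[k].max())/2,np.ptp(Ns[k])))
E
```

```text
dish enclosing 0.5321617126464844 -0.22763541340827942 0.04455476626753807 ellipse ((532.5203247070312, -227.51425170898438), (86.14995574951172, 87.5445785522461), 29.373403549194336)
table z -0.0006744010961317048
white n 2475 z pct [-0.00114465  0.07811591  0.08245186]
body ((541.9400024414062, -17.672080993652344), (75.94832611083984, 154.42044067382812), 75.25748443603516)
axis deg -13.159722805904805 c [ 0.54928557 -0.01975381] t -0.08469039539143614 0.06941254783736553
-0.086 n112 white 0.73 z 0.075 mid -0.0011 w 0.0320
-0.080 n112 white 0.98 z 0.078 mid -0.0017 w 0.0336
-0.074 n108 white 0.99 z 0.078 mid -0.0018 w 0.0338
-0.068 n111 white 0.99 z 0.078 mid -0.0016 w 0.0334
-0.062 n110 white 0.99 z 0.078 mid -0.0018 w 0.0338
-0.056 n112 white 0.99 z 0.078 mid -0.0016 w 0.0335
-0.050 n123 white 0.89 z 0.078 mid -0.0104 w 0.0512
-0.044 n181 white 0.59 z 0.076 mid 0.0010 w 0.0756
-0.038 n152 white 0.71 z 0.077 mid 0.0015 w 0.0754
-0.032 n109 white 0.99 z 0.078 mid -0.0016 w 0.0335
-0.026 n115 white 0.46 z 0.078 mid -0.0016 w 0.0350
-0.020 n111 white 0.00 z 0.079 mid -0.0017 w 0.03
[... 323 characters left out ...]
white 0.00 z 0.079 mid -0.0016 w 0.0350
0.028 n110 white 0.10 z 0.079 mid -0.0016 w 0.0350
0.034 n115 white 0.86 z 0.078 mid -0.0113 w 0.0518
0.040 n182 white 0.52 z 0.076 mid -0.0011 w 0.0759
0.046 n140 white 0.47 z 0.078 mid -0.0010 w 0.0744
0.052 n94 white 0.80 z 0.078 mid -0.0014 w 0.0336
0.058 n105 white 1.00 z 0.078 mid -0.0013 w 0.0355
0.064 n183 white 0.97 z 0.080 mid -0.0015 w 0.0458
0.070 n143 white 0.94 z 0.082 mid -0.0017 w 0.0457
0.076 n136 white 0.46 z 0.082 mid -0.0017 w 0.0456
0.082 n124 white 0.40 z 0.083 mid -0.0015 w 0.0453
0.088 n132 white 0.58 z 0.082 mid -0.0017 w 0.0456
0.094 n117 white 1.00 z 0.081 mid -0.0023 w 0.0452
0.100 n18 white 1.00 z 0.079 mid -0.0027 w 0.0360
```

Emit:
{"method": "carry_out", "body": {"deltas": [[0.023, -0.05, 0, 0, 0, 1, 1], [0.045, -0.1, 0, 0, 0, 2, 1], [0.068, -0.15, 0, 0, 0, 4, 1], [0.09, -0.2, 0, 0, 0, 5, 1], [0.113, -0.25, 0, 0, 0, 6, 1], [0.135, -0.3, 0, 0, 0, 7, 1], [0.158, -0.35, 0, 0, 0, 8, 1], [0.18, -0.4, 0, 0, 0, 9, 1], [0.203, -0.45, 0, 0, 0, 10, 1], [0.225, -0.5, 0, 0, 0, 12.4, 1]]}}

```text
time_s: 1.4
tcp_pos: [0.5056, 0.0849, 0.216]
tool_rot: [0.114, 0.994, 0.0, 0.0]
force: [0.6, 0.7, 0.7]
grip_width: 0.0852
gripper_force: 0.0
```

Emit:
{"method": "carry_out", "body": {"deltas": [[0.023, -0.05, 0, 0, 0, 0, 1], [0.04, -0.09, 0, 0, 0, 0, 1], [0.048, -0.108, 0, 0, 0, 0, 1], [0.048, -0.108, 0, 0, 0, 0, 1], [0.048, -0.108, 0, 0, 0, 0, 1]]}}

```text
time_s: 2.02
tcp_pos: [0.5528, -0.02, 0.2157]
tool_rot: [0.114, 0.994, 0.0, -0.0]
force: [-0.0, 0.4, 0.1]
grip_width: 0.0856
gripper_force: 0.0
```

```bash
python3 - <<'E'
from h import *
s=observe(); print(s['time_s'],s['tcp_pos'],R.from_quat(s['tool_rot']).as_matrix().round(4),s['joint_pos'],s['force'])
im,d,p=grab('wrist','w1.png'); print(p['origin'],rot(p).round(3))
E
```

```text
2.025 [ 0.55277642 -0.01998412  0.21574208] [[-9.742e-01  2.258e-01 -9.000e-04]
 [ 2.258e-01  9.742e-01  1.000e-03]
 [ 1.100e-03  8.000e-04 -1.000e+00]] [-0.39858226  0.24302212  0.42742386  1.77949123 -0.11094904  1.14342
  1.40698156] [-0.01003655  0.39912365  0.08103389]
[ 0.4895116  -0.00536653  0.37498446] [[ 0.227  0.941  0.251]
 [ 0.974 -0.219 -0.058]
 [ 0.001  0.257 -0.966]]
```

View pics/w1.png

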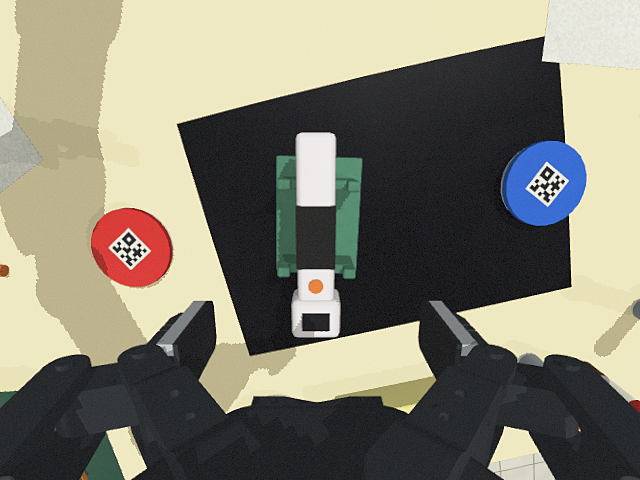

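The wrist view shows the reader upright in the image (sleeve about (316,237), head at (316,318)) and the red label at (130,248). The yaw matches. I'll take a second measurement from this view.

```bash
python3 - <<'E'
from m import *
im,d,p=grab('wrist'); dish(im,p)
m=np.zeros((480,640),np.uint8); m[120:345,285:350]=1
w=((im.min(2)>150)&(m>0)).astype(np.uint8)
v=np.arange(480)
E=[]
for r in (150,170,190,280,):
    c=np.where(w[r])[0]; E.append(((c.min()+c.max())/2,r))
print(E); q=onz(p,E,.079); print(q[:,:2])
a=q[-1]-q[0]; print('yaw',np.degrees(np.arctan2(a[1],a[0])))
col=w[:,316]; rows=np.where(np.diff(col.astype(int)))[0]; print(rows)
print(onz(p,[(316,r) for r in rows],.079)[:,:2])
# label via dark/white inside dish
hh=im[225:272,105:155].min(2)
_,lab=cv2.threshold(hh,1,1,cv2.THRESH_BINARY)
g=((im[...,1]>150)&(im[...,0]>150)).astype(np.uint8); k=np.zeros_like(g); k[222:275,104:156]=g[222:275,104:156]
pts=cv2.findNonZero(k); b=cv2.minAreaRect(pts); print('label',b,onz(p,[b[0]],.016))
E
```

```text
dish enclosing 0.5347238183021545 -0.22597327828407288 0.04622045159339905 ellipse ((534.1815185546875, -225.980224609375), (88.1361083984375, 91.07210540771484), 8.240140914916992)
[(np.float64(315.0), 150), (np.float64(315.0), 170), (np.float64(315.0), 190), (np.float64(315.0), 280)]
[[ 0.48200863 -0.00471583]
 [ 0.49795993 -0.00843418]
 [ 0.51431801 -0.01224796]
 [ 0.59396814 -0.0308258 ]]
yaw -13.12726623348805
[132 205 268 279 293 312 330 336 342 344]
[[ 4.68159602e-01 -6.40120038e-04]
 [ 5.27070399e-01 -1.43313523e-02]
 [ 5.82902482e-01 -2.73102368e-02]
 [ 5.93227702e-01 -2.97107664e-02]
 [ 6.06648092e-01 -3.28310283e-02]
 [ 6.25393337e-01 -3.71895667e-02]
 [ 6.43759172e-01 -4.14601480e-02]
 [ 6.50020702e-01 -4.29161898e-02]
 [ 6.56355121e-01 -4.43892098e-02]
 [ 6.58483126e-01 -4.48840676e-02]]
label ((121.50000762939453, 256.5), (32.526912689208984, 49.497474670410156), 45.0) [[ 0.5411525  -0.23983961  0.016     ]]
```

Emit:
{"method": "carry_out", "body": {"deltas": [[0.001, -0.001, -0.04, 0, 0, 0, 1], [0.001, -0.001, -0.085, 0, 0, 0, 1], [0.001, -0.001, -0.12, 0, 0, 0, 1], [0.001, -0.001, -0.145, 0, 0, 0, 1], [0.001, -0.001, -0.157, 0, 0, 0, 1], [0.001, -0.001, -0.164, 0, 0, 0, 1], [0.001, -0.001, -0.164, 0, 0, 0, 1], [0.001, -0.001, -0.164, 0, 0, 0, 1]]}}

```text
time_s: 3.12
tcp_pos: [0.5551, -0.0224, 0.053]
tool_rot: [0.114, 0.993, 0.0, 0.001]
force: [0.1, 0.6, 0.0]
grip_width: 0.0852
gripper_force: 0.0
```

Emit:
{"method": "carry_out", "body": {"deltas": [[0, 0, 0, 0, 0, 0, 0.6], [0, 0, 0, 0, 0, 0, 0.45], [0, 0, 0, 0, 0, 0, 0.3], [0, 0, 0, 0, 0, 0, 0], [0, 0, 0, 0, 0, 0, 0], [0, 0, 0, 0, 0, 0, 0], [0, 0, 0, 0, 0, 0, 0], [0, 0, 0, 0, 0, 0, 0]], "newtons": 45}}

```text
time_s: 4.12
tcp_pos: [0.5547, -0.0225, 0.0525]
tool_rot: [0.114, 0.993, 0.0, 0.0]
force: [-1.1, -0.2, 5.7]
grip_width: 0.033
gripper_force: 45.7
```

Emit:
{"method": "carry_out", "body": {"deltas": [[0, 0, 0.006, 0, 0, 0, 0], [0, 0, 0.015, 0, 0, 0, 0], [0, 0, 0.028, 0, 0, 0, 0], [0, 0, 0.042, 0, 0, 0, 0], [0, 0, 0.056, 0, 0, 0, 0], [0, 0, 0.066, 0, 0, 0, 0], [0, 0, 0.07, 0, 0, 0, 0], [0, 0, 0.07, 0, 0, 0, 0]]}}

```text
time_s: 5.12
tcp_pos: [0.5543, -0.0224, 0.1222]
tool_rot: [0.114, 0.993, 0.0, 0.0]
force: [0.1, -0.5, -1.7]
grip_width: 0.0327
gripper_force: 45.0
```

```bash
cat > tilt.py <<'E'
from h import *
im,d,p=grab('top'); s=observe(); print(s['time_s'],s['tcp_pos'],R.from_quat(s['tool_rot']).as_rotvec(),s['force'],s['wrist_torque'],s['grip_width'],s['gripper_force'])
t=s['tcp_pos']
v,u=np.mgrid[:480,:640]; uv=np.c_[u.ravel(),v.ravel()]
P=np.array(p['origin'])+ray(p,uv)*d.reshape(-1,1)
g=im.reshape(-1,3).astype(int)
w=(g.min(1)>110)&(np.ptp(g,axis=1)<40)&(P[:,2]>.062)&(P[:,2]<t[2]+.05)
a=np.array([np.cos(np.radians(-13.15)),np.sin(np.radians(-13.15))]); n=np.array([-a[1],a[0]])
L=(P[:,:2]-t[:2])@a; N=(P[:,:2]-t[:2])@n; w&=(abs(N)<.04)&(abs(L)<.12)
for lo in np.arange(-.1,.11,.01):
    k=w&(L>=lo)&(L<lo+.01)
    if k.sum()>20: print('%.3f n%d z-tcp %.4f mid %.4f'%(lo,k.sum(),np.median(P[k,2])-t[2],(N[k].min()+N[k].max())/2))
print('L range',L[w].min(),L[w].max())
E
python3 tilt.py; python3 -c "
from h import *
grab('side','s2.png')"
```

```text
5.175 [ 0.55394966 -0.02242773  0.12177698] [-3.59207810e-01 -3.12039626e+00 -4.37750408e-05] [ 0.14362544 -0.05867517 -1.83350392] [-0.01426534  0.05399544  0.04618125] 0.03275694102592652 44.95472609996796Traceback (most recent call last):
  File "tilt.py", line 13, in <module>
    print('L range',L[w].min(),L[w].max())
                    ~~~~~~~~^^
    return umr_minimum(a, axis, None, out, keepdims, initial, where)
ValueError: zero-size array to reduction operation minimum which has no identity
```

View pics/s2.png

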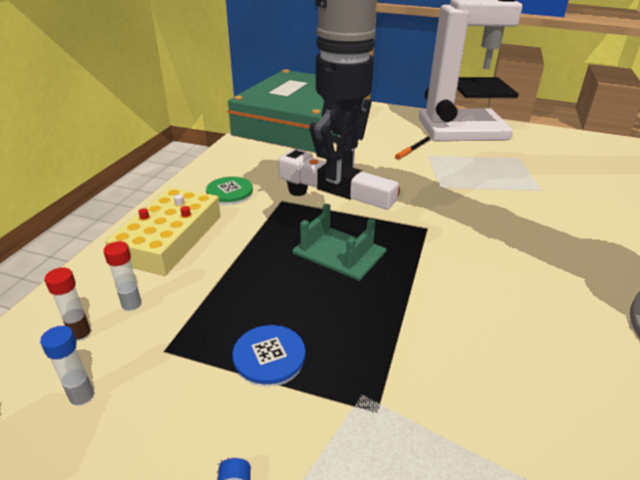

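The side view shows the reader held above the empty cradle: head at (297,168), tail at (378,190). The top camera is blocked by the arm, so I'll check tilt with wrist depth.

```bash
sed -i "s/grab('top')/grab('wrist')/; s/>.062)&/>t[2]+.005)\&/; s/print('L range.*/pass/" tilt.py; python3 tilt.py
```

```text
5.275 [ 0.55376644 -0.02245549  0.1214752 ] [-3.59304893e-01 -3.11981736e+00  2.12896855e-04] [ 0.42318822  0.05640797 -1.8657846 ] [ 0.05014586 -0.00553479  0.00757302] 0.03254383562663777 44.95464384555817
-0.090 n2052 z-tcp 0.0274 mid -0.0000
-0.080 n2504 z-tcp 0.0278 mid 0.0001
-0.070 n2391 z-tcp 0.0278 mid 0.0000
-0.060 n2282 z-tcp 0.0278 mid 0.0001
-0.050 n2129 z-tcp 0.0277 mid 0.0000
-0.040 n2039 z-tcp 0.0277 mid -0.0000
-0.030 n472 z-tcp 0.0277 mid -0.0000
-0.020 n719 z-tcp 0.0380 mid 0.0001
0.020 n41 z-tcp 0.0280 mid 0.0001
0.030 n1292 z-tcp 0.0275 mid 0.0002
0.040 n37 z-tcp 0.0273 mid 0.0004
```

Emit:
{"method": "carry_out", "body": {"deltas": [[-0.005, -0.01, 0, 0, 0, 0, 0], [-0.015, -0.03, 0, 0, 0, 0, 0], [-0.028, -0.056, 0, 0, 0, 0, 0], [-0.042, -0.084, 0, 0, 0, 0, 0], [-0.056, -0.112, 0, 0, 0, 0, 0], [-0.07, -0.14, 0, 0, 0, 0, 0], [-0.082, -0.164, 0, 0, 0, 0, 0], [-0.09, -0.18, 0, 0, 0, 0, 0], [-0.094, -0.188, 0, 0, 0, 0, 0], [-0.094, -0.188, 0, 0, 0, 0, 0]]}}

```text
time_s: 6.52
tcp_pos: [0.4601, -0.2107, 0.122]
tool_rot: [0.115, 0.993, 0.0, 0.0]
force: [1.0, 1.3, -2.0]
grip_width: 0.0323
gripper_force: 45.0
```

```bash
python3 tilt.py; python3 - <<'E'
from m import *
im,d,p=grab('wrist','w3.png'); 
im2,d2,p2=grab('top','t3.png')
E
```

```text
6.575 [ 0.46055013 -0.20994788  0.1219884 ] [3.58533167e-01 3.12094039e+00 9.89209223e-04] [-0.04269137  0.39398122 -2.23445043] [-0.00206771  0.01293271 -0.01333067] 0.03237671192608372 44.97832238674164
-0.090 n2157 z-tcp 0.0273 mid -0.0008
-0.080 n2508 z-tcp 0.0276 mid -0.0007
-0.070 n2396 z-tcp 0.0277 mid -0.0008
-0.060 n2261 z-tcp 0.0276 mid -0.0008
-0.050 n2140 z-tcp 0.0276 mid -0.0008
-0.040 n2049 z-tcp 0.0276 mid -0.0010
-0.030 n383 z-tcp 0.0277 mid -0.0014
-0.020 n603 z-tcp 0.0359 mid -0.0009
0.020 n83 z-tcp 0.0279 mid -0.0006
0.030 n1271 z-tcp 0.0275 mid -0.0008
0.040 n26 z-tcp 0.0270 mid -0.0006
```

View pics/w3.png

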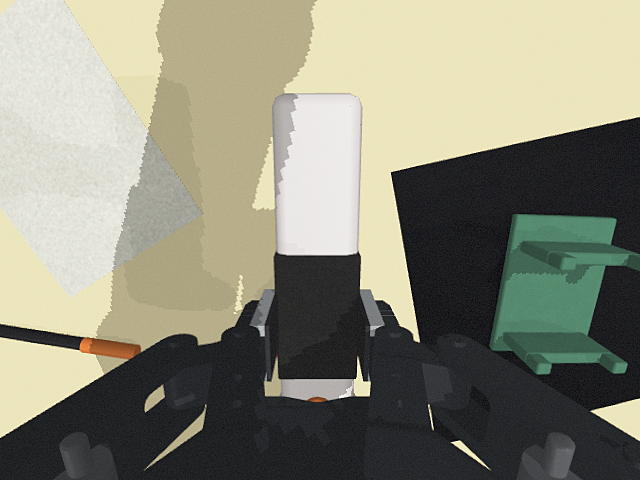

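View pics/t3.png

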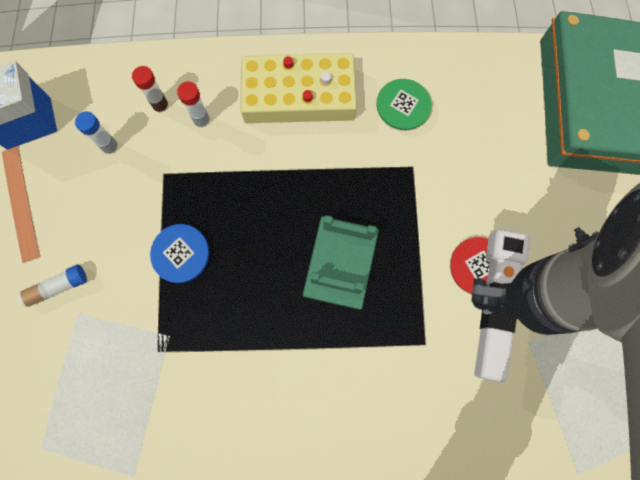

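The wrist view shows the reader level in the fingers (sleeve about (318,315)). The top view has the head at about (509,245), beside the red label at (480,265) by parallax. Next I descend, then check the head's position by depth.

Emit:
{"method": "carry_out", "body": {"deltas": [[0, 0, -0.005, 0, 0, 0, 0], [0, 0, -0.013, 0, 0, 0, 0], [0, 0, -0.019, 0, 0, 0, 0], [0, 0, -0.022, 0, 0, 0, 0], [0, 0, -0.022, 0, 0, 0, 0], [0, 0, -0.022, 0, 0, 0, 0]]}}

```text
time_s: 7.42
tcp_pos: [0.4604, -0.2106, 0.1002]
tool_rot: [0.114, 0.993, 0.0, 0.0]
force: [0.3, 0.5, -2.3]
grip_width: 0.0328
gripper_force: 45.0
```

```bash
python3 - <<'E'
from m import *
s=observe(); print(s['time_s'],s['tcp_pos'])
im,d,p=grab('top')
v,u=np.mgrid[:480,:640]; uv=np.c_[u.ravel(),v.ravel()]
P=np.array(p['origin'])+ray(p,uv)*d.reshape(-1,1)
t=s['tcp_pos']; a=np.array([np.cos(np.radians(-13.15)),np.sin(np.radians(-13.15))]); n=np.array([-a[1],a[0]])
z0=t[2]+.0277+.004
k=(abs(P[:,2]-z0)<.006)&(np.hypot(*(P[:,:2]-t[:2]-.078*a).T)<.04)
L=(P[k,:2]-t[:2])@a; N=(P[k,:2]-t[:2])@n
k2=L>.063
print('z0',z0,np.median(P[k,2][k2]),'front',np.percentile(L,[98,99.5]),'N',np.percentile(N[k2],[1,99]))
rr=((im[...,0]>130)&(im[...,1]<70)).astype(np.uint8)
c=max(cv2.findContours(rr,cv2.RETR_EXTERNAL,cv2.CHAIN_APPROX_NONE)[0],key=cv2.contourArea)
w=onz(p,c[:,0,:],.016)[:,:2]; print('dish left edge y',w[:,1].max(),'bottom x',w[:,0].min())
E
```

```text
7.425 [ 0.46041435 -0.21063934  0.10020369]
z0 0.1319036949977813 0.1298004754499813 front [0.09546377 0.09636212] N [-0.02201585  0.02020846]
dish left edge y -0.18382440468515018 bottom x 0.4962367636748009
```

Emit:
{"method": "carry_out", "body": {"deltas": [[0, 0, 0, 0, 0, 0, 0], [0, 0, 0, 0, 0, 0, 0], [0, 0, 0, 0, 0, 0, 0], [0, 0, 0, 0, 0, 0, 0], [0, 0, 0, 0, 0, 0, 0], [0, 0, 0, 0, 0, 0, 0], [0, 0, 0, 0, 0, 0, 0], [0, 0, 0, 0, 0, 0, 0], [0, 0, 0, 0, 0, 0, 0], [0, 0, 0, 0, 0, 0, 0]]}}

```text
time_s: 8.72
tcp_pos: [0.4602, -0.2105, 0.1]
tool_rot: [0.114, 0.993, 0.0, 0.0]
force: [-1.2, 0.8, -2.7]
grip_width: 0.0331
gripper_force: 45.0
```

Emit:
{"method": "carry_out", "body": {"deltas": [[0, 0, 0, 0, 0, 0, 0], [0, 0, 0, 0, 0, 0, 0], [0, 0, 0, 0, 0, 0, 0], [0, 0, 0, 0, 0, 0, 0], [0, 0, 0, 0, 0, 0, 0], [0, 0, 0, 0, 0, 0, 0], [0, 0, 0, 0, 0, 0, 0], [0, 0, 0, 0, 0, 0, 0], [0, 0, 0, 0, 0, 0, 0], [0, 0, 0, 0, 0, 0, 0]]}}

```text
time_s: 9.98
tcp_pos: [0.4602, -0.2105, 0.1]
tool_rot: [0.114, 0.993, 0.0, -0.0]
force: [-0.4, -0.5, -2.1]
grip_width: 0.0327
gripper_force: 45.0
```

Emit:
{"method": "carry_out", "body": {"deltas": [[0, 0, 0, 0, 0, 0, 0], [0, 0, 0, 0, 0, 0, 0], [0, 0, 0.005, 0, 0, 0, 0], [0, 0, 0.013, 0, 0, 0, 0], [0, 0, 0.019, 0, 0, 0, 0], [0, 0, 0.022, 0, 0, 0, 0], [0, 0, 0.022, 0, 0, 0, 0]]}}

```text
time_s: 10.85
tcp_pos: [0.4605, -0.2105, 0.1224]
tool_rot: [0.114, 0.993, 0.0, 0.0]
force: [0.5, 1.3, -2.4]
grip_width: 0.0322
gripper_force: 45.0
```

Emit:
{"method": "carry_out", "body": {"deltas": [[0.005, 0.01, 0, 0, 0, 0, 0], [0.015, 0.03, 0, 0, 0, 0, 0], [0.028, 0.056, 0, 0, 0, 0, 0], [0.042, 0.084, 0, 0, 0, 0, 0], [0.056, 0.112, 0, 0, 0, 0, 0], [0.07, 0.14, 0, 0, 0, 0, 0], [0.082, 0.164, 0, 0, 0, 0, 0], [0.09, 0.18, 0, 0, 0, 0, 0], [0.094, 0.188, 0, 0, 0, 0, 0], [0.094, 0.188, 0, 0, 0, 0, 0]]}}

```text
time_s: 12.1
tcp_pos: [0.5542, -0.0224, 0.1219]
tool_rot: [0.114, 0.993, -0.0, -0.0]
force: [-0.4, -0.4, -2.8]
grip_width: 0.033
gripper_force: 45.0
```

```bash
python3 tilt.py
```

```text
12.15 [ 0.55391611 -0.02331211  0.12194332] [-3.60574525e-01 -3.12043048e+00  9.51594640e-04] [ 0.88896904  0.32073391 -2.37110811] [0.01636453 0.04170278 0.01376186] 0.03324648572413394 45.00245690345764
-0.090 n2061 z-tcp 0.0272 mid 0.0008
-0.080 n2524 z-tcp 0.0276 mid 0.0010
-0.070 n2373 z-tcp 0.0276 mid 0.0010
-0.060 n2284 z-tcp 0.0275 mid 0.0009
-0.050 n2135 z-tcp 0.0275 mid 0.0010
-0.040 n2023 z-tcp 0.0275 mid 0.0009
-0.030 n468 z-tcp 0.0275 mid 0.0008
-0.020 n731 z-tcp 0.0380 mid 0.0010
0.020 n39 z-tcp 0.0278 mid 0.0008
0.030 n1295 z-tcp 0.0274 mid 0.0011
0.040 n41 z-tcp 0.0268 mid 0.0013
```

Emit:
{"method": "carry_out", "body": {"deltas": [[0, 0, -0.008, 0, 0, 0, 0], [0, 0, -0.022, 0, 0, 0, 0], [0, 0, -0.038, 0, 0, 0, 0], [0, 0, -0.052, 0, 0, 0, 0], [0, 0, -0.06, 0, 0, 0, 0], [0, 0, -0.065, 0, 0, 0, 0], [0, 0, -0.068, 0, 0, 0, 0], [0, 0, -0.0695, 0, 0, 0, 0], [0, 0, -0.07, 0, 0, 0, 0], [0, 0, -0.07, 0, 0, 0, 0]]}}

```text
time_s: 13.4
tcp_pos: [0.5545, -0.0225, 0.0525]
tool_rot: [0.114, 0.993, 0.0, 0.0]
force: [0.5, 0.2, 0.6]
grip_width: 0.0327
gripper_force: 45.2
```

Emit:
{"method": "carry_out", "body": {"deltas": [[0, 0, 0, 0, 0, 0, 0.45], [0, 0, 0, 0, 0, 0, 0.55], [0, 0, 0, 0, 0, 0, 0.8], [0, 0, 0, 0, 0, 0, 1], [0, 0, 0, 0, 0, 0, 1], [0, 0, 0, 0, 0, 0, 1], [0, 0, 0, 0, 0, 0, 1]]}}

```text
time_s: 14.28
tcp_pos: [0.5542, -0.0225, 0.0521]
tool_rot: [0.114, 0.993, 0.0, 0.0]
force: [0.7, 0.4, -0.0]
grip_width: 0.0852
gripper_force: 0.0
```

Emit:
{"method": "carry_out", "body": {"deltas": [[0, 0, 0.01, 0, 0, 0, 1], [0, 0, 0.03, 0, 0, 0, 1], [0, 0, 0.06, 0, 0, 0, 1], [0, 0, 0.09, 0, 0, 0, 1], [0, 0, 0.12, 0, 0, 0, 1], [0, 0, 0.15, 0, 0, 0, 1], [-0.01, 0.03, 0.165, 0, 0, 0, 1], [-0.03, 0.08, 0.165, 0, 0, 0, 1], [-0.05, 0.13, 0.165, 0, 0, 0, 1], [-0.07, 0.18, 0.165, 0, 0, 0, 1]]}}

```text
time_s: 15.52
tcp_pos: [0.4837, 0.1589, 0.218]
tool_rot: [0.115, 0.993, 0.001, 0.001]
force: [0.5, 1.1, -0.8]
grip_width: 0.0858
gripper_force: 0.0
```

Emit:
{"method": "carry_out", "body": {"deltas": [[-0.02, 0.05, 0, 0, 0, 0, 1], [-0.04, 0.1, 0, 0, 0, 0, 1], [-0.06, 0.15, 0, 0, 0, 0, 1], [-0.06, 0.15, 0, 0, 0, 0, 1], [-0.06, 0.15, 0, 0, 0, 0, 1]]}}

```text
time_s: 16.15
tcp_pos: [0.4246, 0.3069, 0.2175]
tool_rot: [0.115, 0.993, -0.0, 0.0]
force: [0.8, -0.9, -0.7]
grip_width: 0.0855
gripper_force: 0.0
```

```bash
python3 - <<'E'
from m import *
im,d,p=grab('top','t5.png'); dish(im,p); print(observe()['time_s'],observe()['tcp_pos'],observe()['force'])
v,u=np.mgrid[:480,:640]; uv=np.c_[u.ravel(),v.ravel()]
P=np.array(p['origin'])+ray(p,uv)*d.reshape(-1,1)
roi=((u>290)&(u<390)&(v>165)&(v<330)).ravel(); c=np.array([0.54928557,-0.01975381]); a=np.array([np.cos(np.radians(-13.16)),np.sin(np.radians(-13.16))]); n=np.array([-a[1],a[0]])
k0=roi&(P[:,2]>.05); L=(P[:,:2]-c)@a; N=(P[:,:2]-c)@n
print(L[k0].min(),L[k0].max())
for lo in (-.086,-.074,-.056,.01,.07,.088):
    k=k0&(L>=lo)&(L<lo+.006); print('%.3f z %.4f mid %.4f'%(lo,np.median(P[k,2]),(N[k].min()+N[k].max())/2))
E
```

```text
dish enclosing 0.5320621728897095 -0.22760266065597534 0.044650863856077194 ellipse ((532.4514770507812, -227.51828002929688), (86.51412963867188, 87.58030700683594), 26.21181869506836)
16.2 [0.42500954 0.30615196 0.21740552] [-0.09311178 -1.31969815 -0.16481453]
-0.1389428289786468 0.10264760233425807
-0.086 z 0.0758 mid -0.0023
-0.074 z 0.0780 mid -0.0025
-0.056 z 0.0779 mid -0.0025
0.010 z 0.0787 mid -0.0024
0.070 z 0.0822 mid -0.0026
0.088 z 0.0823 mid -0.0027
```

View pics/t5.png

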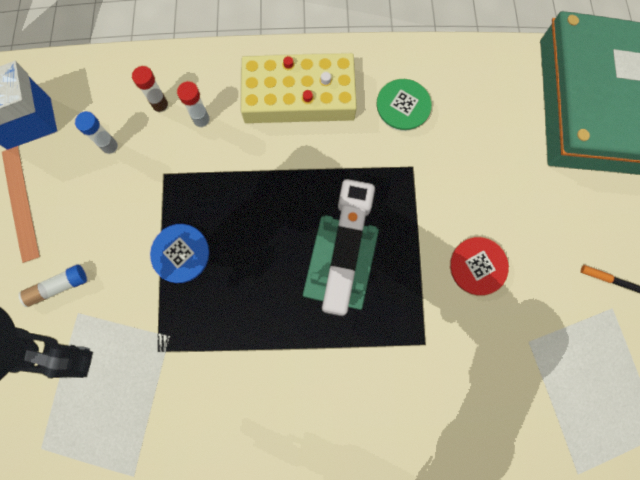

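The final top view shows the reader back in its cradle, head at (356,195), level and within 1 mm of its old place. The dishes are still at (480,265) and (180,253), and the arm is clear.

```bash
python3 -c "
from station import env
print(env.hand_in())"
```

```text
the job is handed in; nothing more can be done
None
```

The job is handed in at about 16 s of robot time: the reader was held about 5 cm above the red dish's label for over 2 s, then laid back in its cradle the same way round and released, with the red dish measured unmoved and the blue one looking unmoved in the final picture.

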